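# Fit and start-check a citrus juicer's reamer

### The arm

A 6-joint arm with a two-finger parallel gripper is mounted at the origin on a cart in front of the work surface, level with it; the furniture and walls round the work are solid. World frame = base frame: x ahead of the robot, y to its left, z up, the work surface at z = 0. Lengths are in m, angles in rad, forces in N, time in s.
With the tool pointing down it reaches from about 0.35 to 0.975 m from the base axis. Payload 4.9 kg.
Tool frame: the origin (TCP) lies midway between the tips of the shut fingers; the grasp point (between the pads) lies 19 mm behind it; z points along the fingers, x is the direction in which the jaws open and shut, and the axes are right-handed (so a half turn about z gives the same grasp; the last joint's range is limited). The gripper opens to 85 mm and grips with 20 to 120 N. Pads are 22 mm wide; open, the fingers measure 114 mm over their backs; the gripper's body (76 mm by 85 mm) begins 54 mm behind the grasp point. The pads swing forward as they close: fully open they stand 13 mm farther back than shut.
Start: joints at [1.1, 0.053, 1.613, -0, 1.476, -0.119], TCP at [0.215, 0.587, 0.231] pointing down, gripper open.
Joint ranges: [-3.01, 3.01], [-1.01, 2.22], [0.06, 2.58], [-1.02, 4.17], [0.09, 2.62], [-3.14, 3.14]. Speed limits (rad/s): [2.57, 2.57, 3.14, 3.14, 3.14, 3.14].

### API

Orientations are given as a rotation vector (axis times angle).
In Python, from station import ctrl gives the robot as it stands.
- The arm moves only by the tool step_arm, never from a script. Its argument "increments" is text: rows parted by semicolons, each of 6 numbers parted by spaces: the shift along the tool's x, y, z as a fraction of full scale, then the turn, a rotation vector about the tool's x, y, z as a fraction of full scale. In form: x y z rx ry rz; .... A call has 1 to 12 rows; each row shifts and turns the commanded pose from where the row before left it, along the tool's axes as they then stand; what a row does not reach is not made up. Full scale, the value 1, is 0.025 m for a shift and 0.1 rad for a turn. A row lasts 1/12 s, in which the tool goes at most 41.7 mm and 7.16 degrees, less where a joint would pass 70% of its speed; a pose out of reach is approached as far as the arm can. A call with a number of a shift or a turn outside -1 to 1 is refused whole. A call with a gripper value outside its range is refused whole. "fingers" is the opening, from -1 (shut) to 1 (fully open), so that 0 is half open, set as the call begins (left out, the last holds). The fingers move at their own pace and stop on an object; "newtons" is the grip in N (left out, the last holds). Time passes only in rows, so rows that do not move let the fingers close. It gives the time, the measured TCP pose, the force and the opening at its end, in the units of the state.
- ctrl.get_obs(): the state, without advancing time (a new reading comes with each control period).
- ctrl.get_image(name): name is "scene" or "top" or "wrist"; returns a dict with "pixels" (420x560x3 uint8, red, green, blue), "intrinsics" (3x3 intrinsics, pixels), "eye" and "orientation" of the camera in the world. Camera axes: x right, y down, z forward; pixel columns grow to the right and rows downward; lengths in m; the calibration is good to about 2 mm. A picture is of the moment at which its call begins. There is no depth.
- ctrl.finish_job(): hands the job in, once; it reports no verdict.
The state is a dict: "t": time; "q": joint angles; "dq": joint speeds; "effort": joint torques, N m; "tool_pos": TCP position; "tool_rot": TCP orientation; "contact_force": force on the tool from outside, world axes, zero at the start; "wrist_torque": the same for the moment, N m; "opening": finger opening in m.
Only numpy, scipy, OpenCV 4.12 (cv2) and the standard library are available. Lean on these libraries where they do the work, as an engineer would, in place of code of your own. Each camera call takes 0.05 s, during which the arm holds its last target.

### The job

The washed citrus juicer is being put back together; it is unplugged. Turn its black latch knob clockwise as far as it goes, so that the steel bolt locks the juice bowl's foot; then set the orange reamer cone on the drive spindle, turning it until the splines mesh and it drops fully home, and push it all the way down against the spindle's start spring. Finish while your hand is still on the reamer, keeping it pressed right down so that the start switch can be tested, and leave the cups, the jug and the bowl where they are.

Things in the scene. Friction and masses are not known exactly. Their poses are not given: they have to be found in the camera images.
- knob_grip (a point): Grip point of the black latch knob on the juicer's nose: an upright wing 46 mm long, 13 mm thick, from 18 mm below this point to 14 mm above it, on a disc of 38 mm diameter. z is up, the turning axis; the wing lies along this frame's y (white mark at +y). It stands 127 mm from the spindle; the bowl's rim is 18 mm lower than this point. Turning takes about 0.05 N m.
- latch_knob (a joint): Angle of the latch knob, rad: 0 = open (wing crosswise to the nose), grows clockwise seen from above to 1.5 at its stop (wing in line with the nose, pointing at the bowl). It stays where it is left.
- latch_bolt (a joint): Travel of the flat steel bolt (20 x 8 mm) driven by the knob, m: 0.012 per rad of knob; 0 = drawn back, 0.018 = fully over the lug on the bowl's foot.
- spindle_seat (a point): Centre of the flat round shoulder (29 mm wide) of the steel drive spindle in the middle of the bowl, on which the fitted reamer's underside rests; at rest 102 mm above the table (bowl's rim: 104 mm). Four splines rise from it in a cross along this frame's x and y axes, both ways: 9 mm wide, out to 15 mm from the axis, 20 mm high, flat on top. z is up.
- spindle_tip (a point): Tip of the spindle's round pilot pin, 36 mm above spindle_seat, same axes; the pin is 13 mm in diameter and cylindrical up to 9 mm below this point, then a cone.
- drive (a joint): Angle of the drive spindle about its upright axis, rad (already contained in the spindle_seat frame). It differs from start to start; the gear train holds it, yielding only above about 0.25 N m.
- spindle (a joint): How far the sprung spindle is pressed down, m: 0 = up, 0.008 = at its stop (start switch held). The spring needs about 6 N to begin and 12 N at the stop, and pushes it up again when let go; the reamer's weight alone does not move it.
- reamer_grip (a point): Where to grip the orange ribbed reamer cone (about 0.22 kg, 68 mm high, standing upright on the table): on its axis, 30 mm above its underside. The skirt is 76 mm wide and 5.5 mm high; above it the body is a cylinder of 54 mm diameter up to 41 mm, then rounds to a blunt tip. Thin ribs stand 2 mm proud but do not hinder a grip. z is up; x, y as in reamer_foot.
- reamer_foot (a point): Centre of the reamer's underside. Here opens a socket, 39 mm deep, with four slots along this frame's x and y axes, both ways (11 mm wide: 1 mm play each side of a spline); the four bold ribs on the cone stand over the slots. It fits in any of four quarter turns. Out of mesh it rests on the spline tops, 20 mm above home.
- bowl_foot (a point): Centre of the underside of the steel juice bowl (162 mm wide, 32 mm high, about 0.45 kg, loose), which already sits in place on the juicer, 72 mm above the table; its axis is the spindle's. The bowl has a spout on the side.
- juicer: The grey juicer base, which does not move: a drum of 176 mm diameter, 72 mm high, with a nose 78 mm wide reaching 163 mm from the spindle axis along -x (towards the robot), which carries the knob. Origin: on the table under the spindle axis; z up, x away from the nose.
- sugar_cup: Small deli cup with a blue lid, 86 x 78 x 59 mm, a bystander; origin under its centre.
- taste_cup: Small clear sauce cup, 65 mm wide, 33 mm high, under the bowl's spout, a bystander; origin under its centre.
- jug: Clear jug with a handle, 120 x 91 x 129 mm, a bystander; origin under its centre.
Mind the look-alikes: they are no part of the job. There is more than one size of the part that bears reamer_grip; the job needs the smaller.

How it is judged:
On the way, in this order (a step that is already met when the one before it is completed fails the run):
1. the latch knob is turned to its stop, so that the bolt locks the bowl's foot (value of joint latch_knob above 1.36 rad and value of joint latch_bolt above 0.016 m), for 0.2 s.
2. the reamer's splines are meshed and it sits home on the spindle (z of reamer_foot in the frame of spindle_seat below 0.004 m and horizontal distance between reamer_foot and spindle_seat below 0.004 m), for 0.1 s.
At the end, for the whole second after the job is handed in: Knob within 0.14 rad of its clockwise stop, bolt out over 16 mm; reamer meshed: underside within 3 mm of the spindle's shoulder, centred to 4 mm, upright to 0.12 rad; spindle held down over 6.5 of 8 mm; fingers press the reamer over 2 N, it is still; bowl in its seat (6 mm, lifted under 4 mm) (all of step 1 and z of reamer_foot in the frame of spindle_seat below 0.003 m and horizontal distance between reamer_foot and spindle_seat below 0.004 m and angle between reamer_foot's own z axis and vertical below 0.12 rad and value of joint spindle above 0.0065 m and contact force between the fingers and reamer above 2 N and linear speed of reamer below 0.02 m/s and z of bowl_foot in the frame of juicer below 0.076 m and horizontal distance between bowl_foot and juicer below 0.006 m); the arm keeps its last pose, push and grip.
It fails at once if a cup or the jug is pushed away by more than 30 mm (distance of any of sugar_cup, taste_cup, jug from where it was at the start of the episode above 0.03 m).
It fails at once if a cup or the jug is tipped over (angle between any of sugar_cup, taste_cup, jug's own z axis and vertical above 0.5 rad).
It fails at once if the bowl is lifted or pushed out of its seat (z of bowl_foot in the frame of juicer above 0.085 m or horizontal distance between bowl_foot and juicer above 0.012 m).
It also fails if it takes over 59 s, if anything falls off the work surface, if the arm or the gripper's body presses on something with over 40 N, if the wrist force passes 120 N, or if a joint passes its speed limit or range.

## Working session

There is one attempt and no reset: what is moved stays moved. The work goes in short steps, Python scripts to look and compute and a tool call to move; the robot and the scene stay as the last step left them, time stands still between calls to the robot, and variables do not carry over. Pictures are saved under pics/ and viewed, and the job is handed in when it is done.

Besides the shell and the picture viewer there is one more tool, called after "Emit:" as a command line: name --argument value ..., lists and objects as JSON in quotes. step_arm: Moves the arm, as the interface text tells. Shift numbers are shares of 0.025 m and turn numbers shares of 0.1 rad, none past 1 either way. Its arguments: {"type":"object","properties":{"increments":{"type":"string"},"fingers":{"type":"number"},"newtons":{"type":"number"}},"required":["increments"]}

```bash
mkdir -p pics; ls; cat > h.py <<'E'
import numpy as np, cv2, sys
from station import ctrl
from scipy.spatial.transform import Rotation as R
def shot(n,f):
    d=ctrl.get_image(n); cv2.imwrite(f'pics/{f}.png',d['pixels'][:,:,::-1]); np.savez(f'pics/{f}.npz',**{k:np.array(v) for k,v in d.items()}); return d
def load(f): return dict(np.load(f'pics/{f}.npz'))
def ori(d):
    o=np.array(d['orientation'],float)
    if o.shape==(3,3): return o
    return R.from_rotvec(o).as_matrix() if o.size==3 else R.from_quat(o).as_matrix()
def ray(d,u,v):
    r=ori(d)@np.linalg.inv(d['intrinsics'])@np.array([u,v,1.]); return np.array(d['eye'],float),r
def plane(d,u,v,z):
    e,r=ray(d,u,v); return e+r*(z-e[2])/r[2]
def proj(d,p):
    c=np.array(d['intrinsics'])@(ori(d).T@(np.array(p)-d['eye'])); return c[:2]/c[2]
E
python3 - <<'E'
from h import *
print(ctrl.get_obs())
for n in ['scene','top','wrist']:
    d=shot(n,n+'0'); print(n,d['eye'],d['orientation'],d['intrinsics'])
E
```

```text
pics
{'t': 0.0, 'q': array([ 1.10000245e+00,  5.33318955e-02,  1.61427150e+00,  1.19366618e-05,
        1.47601164e+00, -1.19018898e-01]), 'dq': array([ 0.00162836, -0.00122579,  0.00088707,  0.00064708, -0.00072106,
       -0.00089802]), 'effort': array([ 4.06597937e-04, -3.93671250e+01, -3.70182967e+01, -1.88840193e-05,
        7.09085914e-03, -1.53644470e-05]), 'tool_pos': array([0.21507905, 0.58617095, 0.23009194]), 'tool_rot': array([ 2.57510801,  1.79791441, -0.00281017]), 'contact_force': array([-0.53346407,  0.28991634,  0.01337967]), 'wrist_torque': array([-0.0315855 , -0.00185356,  0.01609447]), 'opening': 0.08515788581458103}
scene [ 0.03619682 -0.86794154  0.60872568] [-2.02311215  0.66863764 -0.40314079] [[396.88253017   0.         284.12851886]
 [  0.         396.88253017 214.07463836]
 [  0.           0.           1.        ]]
top [ 0.42617849 -0.1643993   0.93497637] [-2.15303357  2.14716052 -0.17772081] [[394.04863052   0.         282.00799402]
 [  0.         394.04863052 212.44114414]
 [  0.           0.           1.        ]]
wrist [0.13653843 0.61545073 0.37117467] [2.3402429  1.6355016  0.27080584] [[326.22610239   0.         282.37501973]
 [  0.         326.22610239 212.31275801]
 [  0.           0.           1.        ]]
```

View pics/scene0.png

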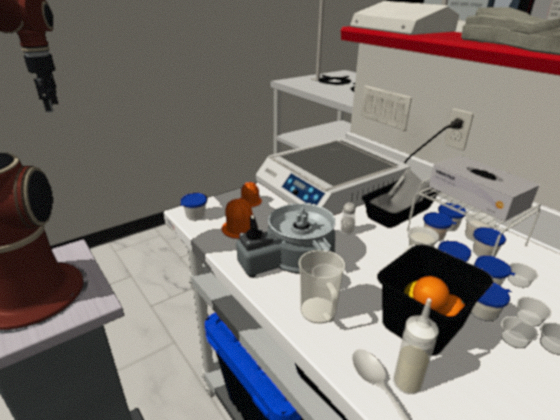

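View pics/top0.png

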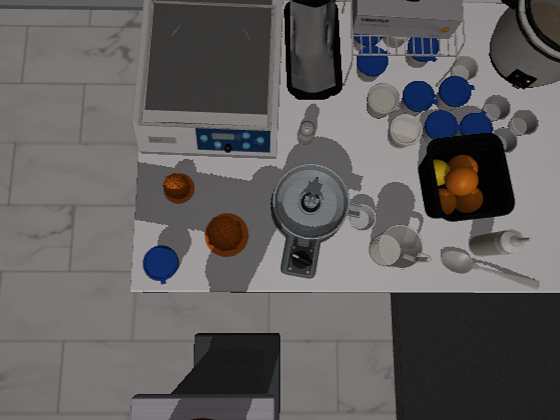

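View pics/wrist0.png

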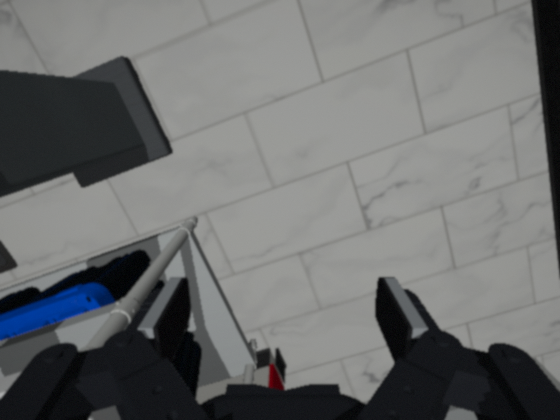

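The top view shows the juicer bowl at about (310,203), the knob at (300,260), the small reamer at (178,187) and the large one at (226,235). Next I measure them.

```bash
python3 - <<'E'
from h import *
d=load('top0'); im=d['pixels'].astype(np.uint8)
for n,(u,v) in dict(spindle=(310,202),knob=(300,260),small=(178,187),big=(226,235)).items():
    print(n,[plane(d,u,v,z).round(3) for z in (0,.03,.09,.126)])
hsv=cv2.cvtColor(im,cv2.COLOR_RGB2HSV)
m=cv2.inRange(hsv,(0,150,60),(18,255,255))
cs,_=cv2.findContours(m,cv2.RETR_EXTERNAL,cv2.CHAIN_APPROX_NONE)
for c in cs:
    if len(c)>20: print(cv2.minEnclosingCircle(c),cv2.contourArea(c),cv2.boundingRect(c))
c=im[150:290,150:420]; c=cv2.resize(c,None,fx=2.96,fy=2.96,interpolation=cv2.INTER_CUBIC)
cv2.imwrite('pics/topc.png',c[:,:,::-1])
d=load('scene0');c=d['pixels'][170:290,170:350]; c=cv2.resize(c,None,fx=4.4,fy=4.4,interpolation=cv2.INTER_CUBIC)
cv2.imwrite('pics/scenec.png',c[:,:,::-1])
E
```

```text
spindle [array([ 0.593, -0.246,  0.   ]), array([ 0.588, -0.243,  0.03 ]), array([ 0.577, -0.238,  0.09 ]), array([ 0.571, -0.235,  0.126])]
knob [array([ 0.454, -0.221,  0.   ]), array([ 0.454, -0.219,  0.03 ]), array([ 0.452, -0.215,  0.09 ]), array([ 0.451, -0.213,  0.126])]
small [array([0.629, 0.073, 0.   ]), array([0.622, 0.065, 0.03 ]), array([0.609, 0.05 , 0.09 ]), array([0.602, 0.041, 0.126])]
big [array([ 0.513, -0.045,  0.   ]), array([ 0.51 , -0.049,  0.03 ]), array([ 0.505, -0.057,  0.09 ]), array([ 0.501, -0.061,  0.126])]
((226.32142639160156, 234.67857360839844), 21.755056381225586) 1391.5 (205, 213, 43, 44)
((178.05262756347656, 187.1052703857422), 15.728492736816406) 676.5 (163, 173, 31, 30)
((457.5, 184.5), 30.732818603515625) 1567.5 (439, 155, 44, 59)
((444.5, 29.0), 3.6401548385620117) 11.0 (441, 27, 8, 5)
```

View pics/topc.png

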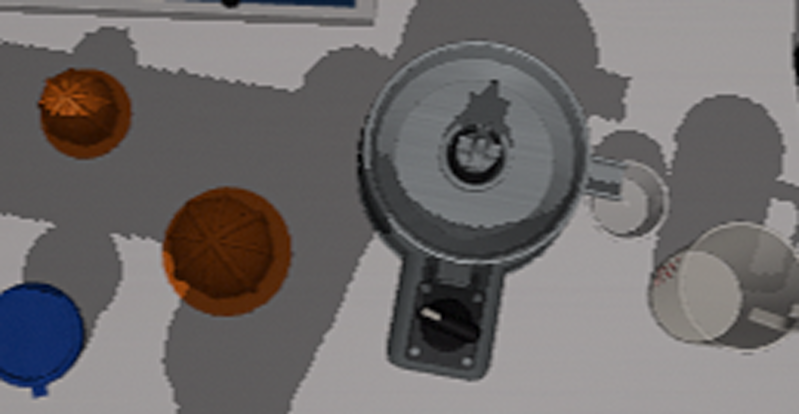

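View pics/scenec.png

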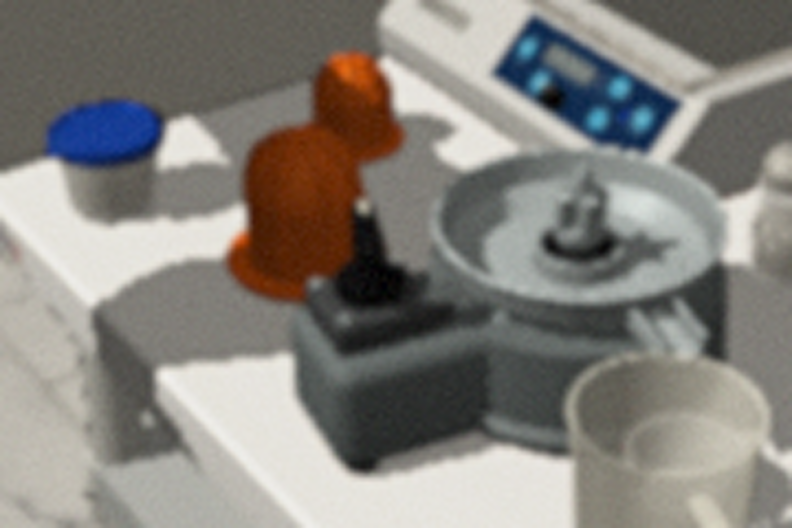

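```bash
cat >> h.py <<'E'
_w=load('wrist0')
_T=R.from_rotvec([2.57510801,1.79791441,-0.00281017]).as_matrix(); _p=np.array([0.21507905,0.58617095,0.23009194])
CR=_T.T@ori(_w); CP=_T.T@(_w['eye']-_p)
def tooldown(a): return np.array([[np.cos(a),np.sin(a),0],[np.sin(a),-np.cos(a),0],[0,0,-1.]])
def fakecam(p,a):
    T=tooldown(a); return dict(eye=np.array(p)+T@CP,orientation=T@CR,intrinsics=_w['intrinsics'])
def st():
    o=ctrl.get_obs(); T=R.from_rotvec(o['tool_rot']).as_matrix()
    print('t',round(o['t'],2),'p',o['tool_pos'].round(4),'yaw',round(np.arctan2(T[1,0],T[0,0]),4),'tilt',np.arccos(-T[2,2]).round(4),'q',o['q'].round(2),'F',o['contact_force'].round(1),'op',round(o['opening'],4)); return o,T
def rel(p,a=None):
    o,T=st(); d=T.T@(np.array(p)-o['tool_pos'])/0.025
    print('units tool xyz',d.round(2), 'rz units', None if a is None else round(-(a-np.arctan2(T[1,0],T[0,0]))/0.1,2))
E
python3 - <<'E'
from h import *
print(CP,CR.round(3))
for p in [(.45,-.15,.23),(.47,-.12,.25),(.49,-.1,.25)]:
    c=fakecam(p,-.1); print(p,proj(c,(.452,-.213,.122)),proj(c,(.577,-.238,.138)))
rel((.47,-.12,.25),-.1)
E
```

```text
[ 0.00014126 -0.08385531 -0.14106218] [[ 1.     0.001 -0.001]
 [-0.     0.945  0.326]
 [ 0.001 -0.326  0.945]]
(0.45, -0.15, 0.23) [291.93465118 277.99187529] [444.45667399 301.1074714 ]
(0.47, -0.12, 0.25) [273.39502538 296.42651295] [410.39299833 317.97652362]
(0.49, -0.1, 0.25) [255.31583259 315.65161576] [388.47918656 337.39717871]
t 0.15 p [0.2152 0.5863 0.2303] yaw 1.2189 tilt 0.0016 q [ 1.1   0.05  1.61  0.    1.48 -0.12] F [ 0.  -0.8 -0.7] op 0.0853
units tool xyz [-23.01  19.31  -0.75] rz units 13.19
```

Emit:
step_arm --increments "-0.98 0.78 -0.07 0 0 0;-0.98 0.78 -0.07 0 0 0;-0.98 0.78 -0.07 0 0 0;-0.98 0.78 -0.07 0 0 0;-0.98 0.78 -0.07 0 0 0;-0.98 0.78 -0.07 0 0 0;-0.98 0.78 -0.07 0 0 0;-0.98 0.78 -0.07 0 0 0;-0.98 0.78 -0.07 0 0 0;-0.98 0.78 -0.07 0 0 0;-0.98 0.78 -0.07 0 0 0;-0.98 0.78 -0.07 0 0 0"

```text
t: 1.15
tool_pos: [0.3337, 0.2287, 0.2521]
tool_rot: [2.575, 1.799, 0.0]
contact_force: [0.4, -0.9, -0.0]
opening: 0.0853
```

Emit:
step_arm --increments "-0.98 0.78 0 0 0 0;-0.98 0.78 0 0 0 0;-0.98 0.78 0 0 0 0;-0.98 0.78 0 0 0 0;-0.98 0.78 0 0 0 0;-0.98 0.78 0 0 0 0;-0.98 0.78 0 0 0 0;-0.98 0.78 0 0 0 0;-0.98 0.78 0 0 0 0;-0.98 0.78 0 0 0 0;-0.98 0.78 0 0 0 0;-0.98 0.78 0 0 0 0"

```text
t: 2.15
tool_pos: [0.4521, -0.1281, 0.252]
tool_rot: [-2.576, -1.798, -0.0]
contact_force: [-0.2, 1.1, -0.1]
opening: 0.085
```

Emit:
step_arm --increments "-0.98 0.78 0 0 0 0;-0.98 0.78 0 0 0 1;0 0 0 0 0 1;0 0 0 0 0 1;0 0 0 0 0 1;0 0 0 0 0 1;0 0 0 0 0 1;0 0 0 0 0 1;0 0 0 0 0 1;0 0 0 0 0 1;0 0 0 0 0 1;0 0 0 0 0 1"

```text
t: 3.15
tool_pos: [0.4716, -0.1858, 0.2519]
tool_rot: [-3.136, -0.179, 0.001]
contact_force: [0.4, 0.4, -0.3]
opening: 0.0854
```

Emit:
step_arm --increments "0 0 0 0 0 1;0 0 0 0 0 1;0 0 0 0 0 1;0 0 0 0 0 0" --fingers 0

```text
t: 3.48
tool_pos: [0.4716, -0.1859, 0.2519]
tool_rot: [-3.128, 0.286, 0.001]
contact_force: [0.5, 0.4, 0.1]
opening: 0.0427
```

```bash
python3 - <<'E'
from h import *
d=shot('wrist','w1'); st(); print(proj(d,(.577,-.238,.138)),proj(d,(.452,-.213,.122)))
E
```

```text
t 3.53 p [ 0.4716 -0.1859  0.2519] yaw -0.1789 tilt 0.0006 q [-0.52 -0.25  1.86 -0.    1.53 -0.34] F [0.3 0.2 0.2] op 0.0429
[414.30742577 243.48714634] [266.08621599 234.00498213]
```

View pics/w1.png

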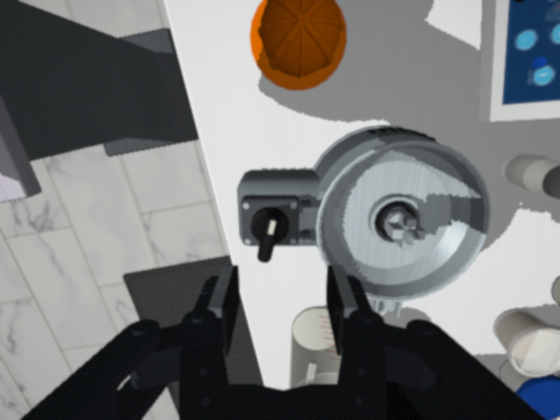

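```bash
python3 - <<'E'
from h import *
d=load('w1'); im=d['pixels']
c=cv2.resize(im[180:270,225:300],None,fx=6,fy=6,interpolation=cv2.INTER_CUBIC)
c2=cv2.resize(im[190:260,365:435],None,fx=7.7,fy=7.7,interpolation=cv2.INTER_CUBIC)[:540,:340*1]
c2=cv2.resize(im[195:250,370:430],None,fx=5.8,fy=9.8/9.8*5.8,interpolation=cv2.INTER_CUBIC)
o=np.zeros((540,800,3),np.uint8); o[:c.shape[0],:c.shape[1]]=c; o[:c2.shape[0],451:451+c2.shape[1]]=c2[:, :349]
cv2.imwrite('pics/w1c.png',o[:,:,::-1])
E
```

```text
(no output)
```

View pics/w1c.png

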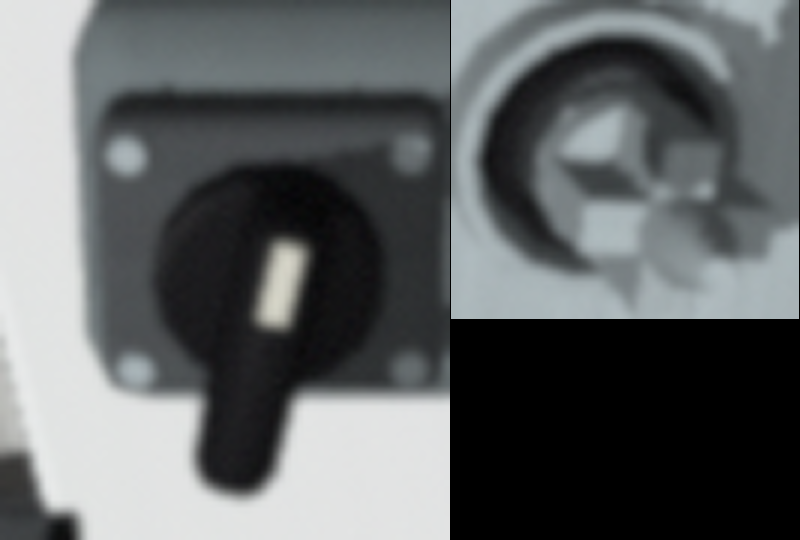

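```bash
python3 - <<'E'
from h import *
d=load('w1')
P=lambda x,y,z:plane(d,225+(x+.5)/6-.5,180+(y+.5)/6-.5,z)
a=P(290,240,.136);b=P(238,492,.136);m=P(272,328,.136)
print('wing',a,b,np.linalg.norm(a-b),(a+b)/2, 'dir',np.arctan2(*(a-b)[1::-1]), 'markdir',np.arctan2(*(a-m)[1::-1]))
print('disc',P(270,278,.104),P(155,278,.104)-P(385,278,.104))
B=[P(126,157,.095),P(411,154,.095),P(136,371,.09),P(410,370,.09)]
print('bolts',np.mean(B,0),[np.linalg.norm(B[1]-B[0]),np.arctan2(*(B[1]-B[0])[1::-1]),np.arctan2(*(B[3]-B[2])[1::-1])])
# spline tops z=.122 : zoom 5.8 origin 370,195
Q=lambda x,y,z:plane(d,370+(x-451)/5.8,195+y/5.8,z)
S=dict(a=(597,135),b=(613,228),c=(693,163))
for k,v in S.items(): print(k,Q(*v,.122))
# bowl rim
im=d['pixels'];g=cv2.cvtColor(im,cv2.COLOR_RGB2GRAY)
E
```

```text
wing [ 0.46206752 -0.19548404  0.136     ] [ 0.44706325 -0.23279385  0.136     ] 0.04021380473353593 [ 0.45456538 -0.21413895  0.136     ] dir 1.1884348741456907 markdir 1.190059321956827
disc [ 0.45455586 -0.21273612  0.104     ] [-3.58620300e-02  6.58618583e-03 -5.55111512e-17]
bolts [ 0.45378103 -0.21504075  0.0925    ] [np.float64(0.04559434136554505), np.float64(-0.17066229542758535), np.float64(-0.1775727286857454)]
a [ 0.567229   -0.21884018  0.122     ]
b [ 0.56859638 -0.2347114   0.122     ]
c [ 0.58136967 -0.22608357  0.122     ]
```

Emit:
step_arm --increments "-0.24 0.62 0 0 0 0;-0.24 0.62 0 0 0 0;0 0 0 0 0 1;0 0 0 0 0 1;0 0 1 0 0 0;0 0 1 0 0 0;0 0 1 0 0 0;0 0 0 0 0 0"

```text
t: 4.2
tool_pos: [0.4514, -0.2123, 0.1713]
tool_rot: [-3.081, 0.591, 0.015]
contact_force: [0.2, 0.6, -0.4]
opening: 0.0428
```

```bash
python3 - <<'E'
from h import *
rel((.4545,-.214,.11),-.382)
d=shot('wrist','w2')
E
```

```text
t 4.2 p [ 0.4514 -0.2123  0.1713] yaw -0.3788 tilt 0.0104 q [-0.59 -0.2   1.96 -0.    1.4  -0.21] F [ 0.2  0.6 -0.4] op 0.0428
units tool xyz [0.17 0.02 2.45] rz units 0.03
```

View pics/w2.png

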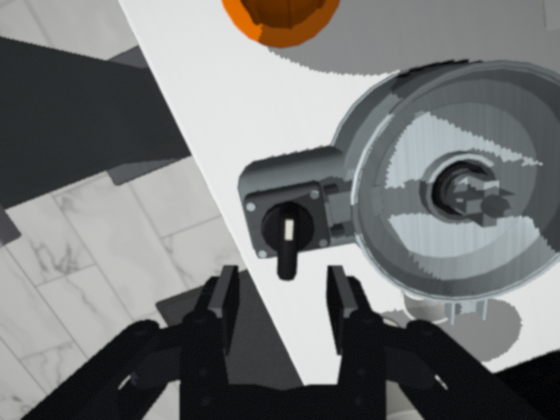

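Emit:
step_arm --increments "0.17 0 0.6 0 0 0;0 0 0.6 0 0 0;0 0 0.6 0 0 0;0 0 0.6 0 0 0;0 0 0 0 0 0;0 0 0 0 0 0"

```text
t: 4.75
tool_pos: [0.4588, -0.2162, 0.1184]
tool_rot: [3.085, -0.593, 0.001]
contact_force: [-0.1, 0.8, 1.2]
opening: 0.0426
```

```bash
python3 - <<'E'
from h import *
rel((.4545,-.214,.11),-.382)
E
```

```text
t 4.75 p [ 0.4588 -0.2162  0.1184] yaw -0.3801 tilt 0.0006 q [-0.59 -0.13  1.99 -0.    1.29 -0.21] F [-0.1  0.8  1.2] op 0.0426
units tool xyz [-0.19 -0.02  0.34] rz units 0.02
```

Emit:
step_arm --increments "-0.18 0 0.34 0 0 0;0 0 0 0 0 0;0 0 0 0 0 0"

```text
t: 5.0
tool_pos: [0.4542, -0.2143, 0.1094]
tool_rot: [3.085, -0.594, 0.001]
contact_force: [-0.7, 0.2, 0.1]
opening: 0.0425
```

Emit:
step_arm --increments "0 0 0 0 0 0;0 0 0 0 0 0;0 0 0 0 0 0;0 0 0 0 0 0;0 0 0 0 0 0" --fingers -1 --newtons 30

```text
t: 5.42
tool_pos: [0.4537, -0.2143, 0.1095]
tool_rot: [3.085, -0.595, -0.003]
contact_force: [-5.8, 1.0, 5.5]
opening: 0.0124
```

```bash
python3 - <<'E'
from h import *
rel((.4545,-.214,.11),-.382); print(ctrl.get_obs()['wrist_torque'])
E
```

```text
t 5.42 p [ 0.4537 -0.2143  0.1095] yaw -0.3809 tilt 0.0017 q [-0.59 -0.14  2.01 -0.    1.27 -0.21] F [-5.8  1.   5.5] op 0.0124
units tool xyz [ 0.03 -0.02 -0.02] rz units 0.01
[ 0.2024962   0.86589764 -0.06978353]
```

Emit:
step_arm --increments "-0.04 0 0 0 0 1;0 0 0 0 0 1;0 0 0 0 0 1;0 0 0 0 0 1;0 0 0 0 0 1;0 0 0 0 0 1;0 0 0 0 0 1;0 0 0 0 0 1;0 0 0 0 0 1;0 0 0 0 0 1;0 0 0 0 0 1;0 0 0 0 0 0"

```text
t: 6.42
tool_pos: [0.4539, -0.2147, 0.1095]
tool_rot: [2.317, -2.121, 0.004]
contact_force: [-0.2, -2.1, 2.3]
opening: 0.0125
```

```bash
python3 - <<'E'
from h import *
st(); print(ctrl.get_obs()['wrist_torque'])
E
```

```text
t 6.42 p [ 0.4539 -0.2147  0.1095] yaw -1.4826 tilt 0.0026 q [-0.59 -0.14  2.01 -0.    1.27  0.89] F [-0.2 -2.1  2.3] op 0.0125
[-0.35158833  0.047738   -0.06107215]
```

Emit:
step_arm --increments "0 0 0 0 0 1;0 0 0 0 0 1;0 0 0 0 0 0.5;0 0 0 0 0 0"

```text
t: 6.75
tool_pos: [0.454, -0.2148, 0.1096]
tool_rot: [2.041, -2.387, 0.005]
contact_force: [1.2, -3.5, 1.4]
opening: 0.0124
```

```bash
python3 - <<'E'
from h import *
st(); print(ctrl.get_obs()['wrist_torque'])
E
```

```text
t 6.75 p [ 0.454  -0.2148  0.1096] yaw -1.7268 tilt 0.0032 q [-0.59 -0.14  2.01 -0.    1.27  1.14] F [ 1.2 -3.5  1.4] op 0.0124
[-0.49344314 -0.03481842  0.93170395]
```

Emit:
step_arm --increments "0 0 0 0 0 0;0 0 0 0 0 0;0 0 0 0 0 0"

```text
t: 7.0
tool_pos: [0.454, -0.2147, 0.1096]
tool_rot: [2.039, -2.39, 0.005]
contact_force: [0.9, -4.7, 3.2]
opening: 0.0125
```

Emit:
step_arm --increments "0 0 0 0 0 0;0 0 0 0 0 0;0 0 0 0 0 0;0 0 -1 0 0 0;0 0 -1 0 0 0;0 0 -1 0 0 0;0 0 -1 0 0 0;0 0 -1 0 0 0;0 0 -1 0 0 0;0 0 0 0 0 0" --fingers 0

```text
t: 7.83
tool_pos: [0.4551, -0.2147, 0.2645]
tool_rot: [-2.034, 2.39, -0.012]
contact_force: [-0.0, 0.1, 0.7]
opening: 0.0427
```

```bash
python3 - <<'E'
from h import *
d=shot('wrist','w3');st(); shot('top','top3')
E
```

```text
t 7.88 p [ 0.4544 -0.2142  0.2618] yaw -1.7313 tilt 0.005 q [-0.59 -0.27  1.86  0.    1.55  1.14] F [ 0.8  0.2 -0.5] op 0.0428
```

View pics/w3.png

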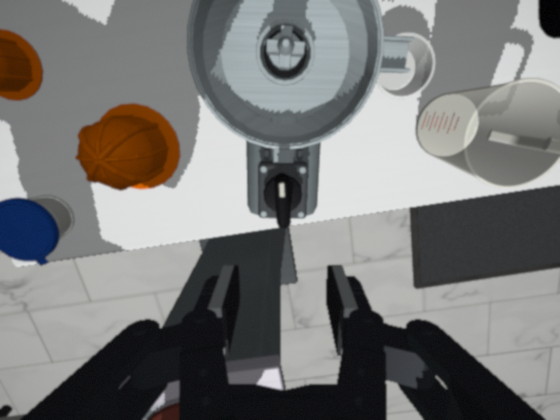

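Emit:
step_arm --increments "0 -1 0 0 0 0;0 -1 0 0 0 0;0 -1 0 0 0 0;0 -1 0 0 0 0;0 -0.6 0 0 0 0;0 0 0 0 0 0;0 0 0 0 0 0"

```text
t: 8.52
tool_pos: [0.566, -0.2315, 0.256]
tool_rot: [2.036, -2.39, -0.008]
contact_force: [-0.0, -0.7, -0.2]
opening: 0.0426
```

```bash
python3 - <<'E'
from h import *
d=shot('wrist','w4');st()
im=d['pixels']
c=cv2.resize(im[100:240,190:380],None,fx=4.2,fy=4.2,interpolation=cv2.INTER_CUBIC); cv2.imwrite('pics/w4c.png',c[:,:,::-1])
E
```

```text
t 8.57 p [ 0.5657 -0.2316  0.2566] yaw -1.731 tilt 0.0041 q [-0.51  0.01  1.62 -0.    1.52  1.22] F [-0.3  0.1 -0. ] op 0.0432
```

View pics/w4.png

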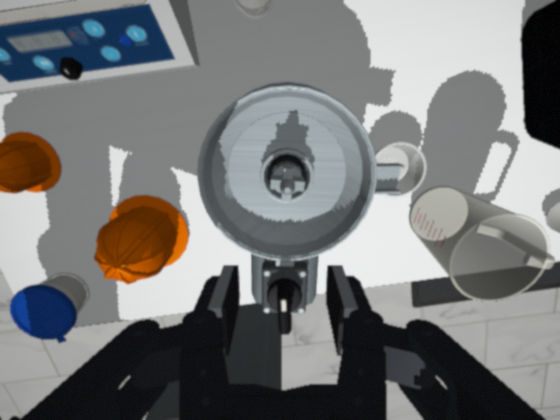

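View pics/w4c.png

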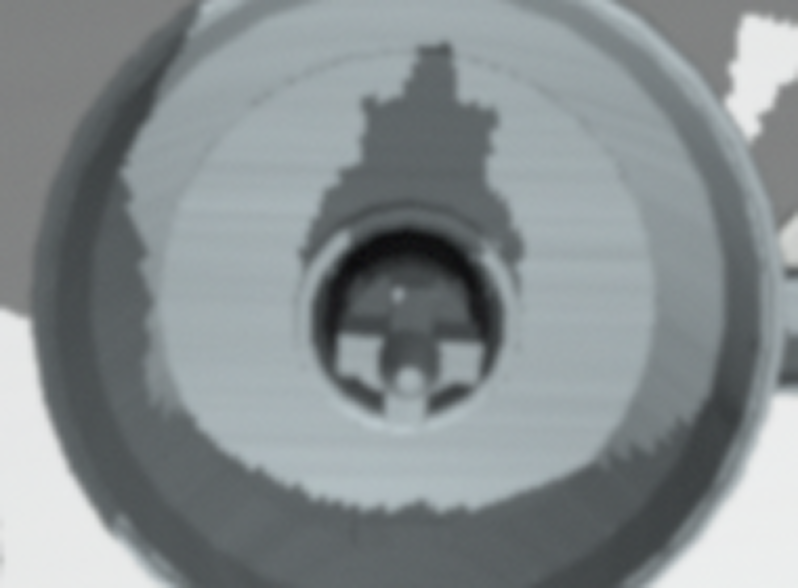

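```bash
python3 - <<'E'
from h import *
d=load('w4')
im=d['pixels']
c=cv2.resize(im[150:208,258:318],None,fx=10,fy=10,interpolation=cv2.INTER_LANCZOS4); c=cv2.convertScaleAbs(c,alpha=1.3)
cv2.imwrite('pics/w4d.png',c[:,:,::-1])
P=lambda x,y,z:plane(d,190+(x+.5)/4.2-.5,100+(y+.5)/4.2-.5,z)
l=P(340,355,.122);r=P(480,362,.122);print(l,r,np.linalg.norm(r-l),(l+r)/2,np.arctan2(*(r-l)[1::-1]));print('tip',P(411,378,.138))
E
```

```text
[ 0.58216416 -0.22379978  0.122     ] [ 0.57611484 -0.25209197  0.122     ] 0.02893168352642655 [ 0.5791395  -0.23794588  0.122     ] -1.781440490867074
tip [ 0.57938953 -0.23795804  0.138     ]
```

View pics/w4d.png

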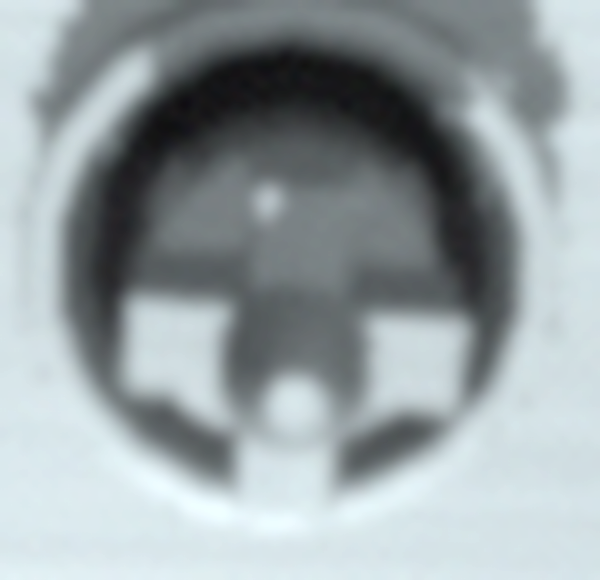

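Emit:
step_arm --increments "-0.98 0.04 0 0 0 0;-0.98 0.04 0 0 0 0;-0.98 0.04 0 0 0 0;-0.98 0.04 0 0 0 0;-0.98 0.04 0 0 0 0;-0.98 0.04 0 0 0 0;-0.98 0.04 0 0 0 0;-0.98 0.04 0 0 0 0;-0.98 0.04 0 0 0 0;-0.98 0.04 0 0 0 0;-0.98 0.04 0 0 0 0;-0.98 0.04 0 0 0 0" --fingers 1

```text
t: 9.57
tool_pos: [0.6004, 0.0608, 0.2583]
tool_rot: [2.035, -2.392, -0.001]
contact_force: [0.1, -0.6, 0.1]
opening: 0.0856
```

Emit:
step_arm --increments "0 0 0 0 0 0;0 0 0 0 0 0;0 0 0 0 0 0"

```text
t: 9.82
tool_pos: [0.601, 0.0594, 0.2585]
tool_rot: [2.036, -2.392, -0.0]
contact_force: [-0.7, 0.6, 0.6]
opening: 0.0856
```

```bash
python3 - <<'E'
from h import *
d=shot('wrist','w5');st()
im=d['pixels']
c=cv2.resize(im[110:250,200:380],None,fx=4.2,fy=4.2,interpolation=cv2.INTER_CUBIC); c=cv2.convertScaleAbs(c,alpha=1.5);cv2.imwrite('pics/w5c.png',c[:,:,::-1])
E
```

```text
t 9.87 p [0.6012 0.0591 0.2586] yaw -1.7319 tilt 0.0006 q [-0.03 -0.01  1.63 -0.    1.52  1.71] F [ 0.2  0.1 -0.1] op 0.0853
```

View pics/w5.png

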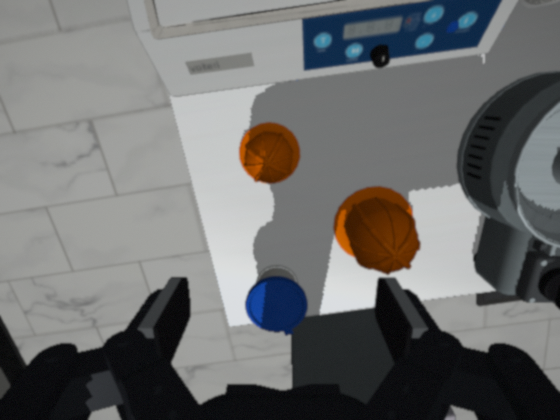

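View pics/w5c.png

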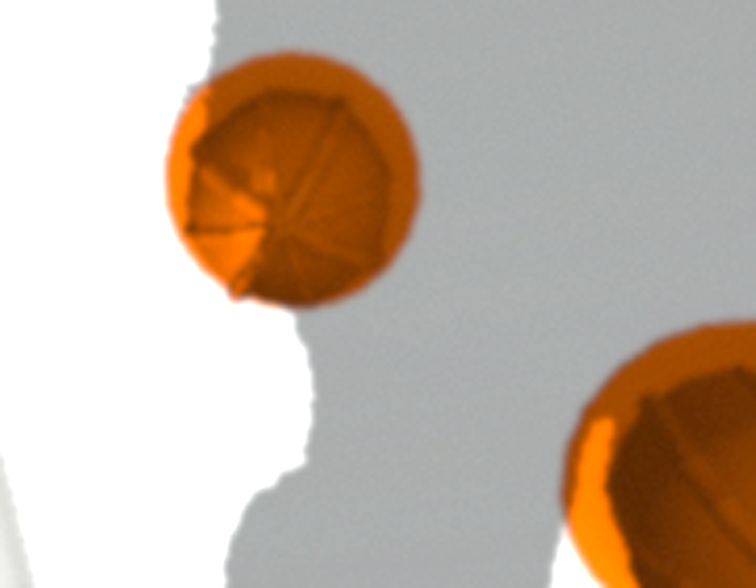

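```bash
cat >> h.py <<'E'
def reamer(f,box,z=.003):
    d=load(f); hsv=cv2.cvtColor(d['pixels'],cv2.COLOR_RGB2HSV); m=cv2.inRange(hsv,(0,150,50),(22,255,255)); k=np.zeros_like(m);x0,x1,y0,y1=box;k[y0:y1,x0:x1]=m[y0:y1,x0:x1]
    cs,_=cv2.findContours(k,cv2.RETR_EXTERNAL,cv2.CHAIN_APPROX_NONE); c=max(cs,key=cv2.contourArea)[:,0]
    W=np.array([plane(d,u,v,z) for u,v in c]); (cx,cy),r=cv2.minEnclosingCircle(W[:,:2].astype(np.float32)); return cx,cy,r,W
E
python3 - <<'E'
from h import *
print(reamer('w5',(230,310,115,190))[:3]); print(reamer('w5',(230,310,115,190),0.0055)[:3])
d=load('w5'); print('cup lid',plane(d,276,305,.059))
rel((.55,.085,.19))
E
```

```text
(0.6255972385406494, 0.0713445320725441, 0.03663819283246994)
(0.6259711980819702, 0.07118416577577591, 0.03640776127576828)
cup lid [0.45059599 0.09113938 0.059     ]
t 9.87 p [0.6012 0.0591 0.2586] yaw -1.7319 tilt 0.0006 q [-0.03 -0.01  1.63 -0.    1.52  1.71] F [ 0.2  0.1 -0.1] op 0.0853
units tool xyz [-0.7   2.19  2.74] rz units None
```

Emit:
step_arm --increments "-0.23 0.73 0.6 0 0 0;-0.23 0.73 0.6 0 0 0;-0.24 0.73 0.6 0 0 0;0 0 0 0 0 0;0 0 0 0 0 0;0 0 0 0 0 0"

```text
t: 10.37
tool_pos: [0.5513, 0.085, 0.2148]
tool_rot: [-2.034, 2.392, -0.002]
contact_force: [0.6, 0.6, 0.7]
opening: 0.0853
```

```bash
python3 - <<'E'
from h import *
d=shot('wrist','w6');st()
im=d['pixels']
print(proj(d,(.626,.071,.068)))
print(reamer('w6',(200,370,20,200))[:3])
c=cv2.resize(im[40:180,200:360],None,fx=4.2,fy=4.2,interpolation=cv2.INTER_CUBIC); c=cv2.convertScaleAbs(c,alpha=1.6);cv2.imwrite('pics/w6c.png',c[:,:,::-1])
E
```

```text
t 10.42 p [0.5518 0.0851 0.2153] yaw -1.7322 tilt 0.0026 q [ 0.02 -0.1   1.79 -0.    1.45  1.75] F [-0.1 -0.1  0.8] op 0.0851
[284.2714374  110.78904269]
(0.6260260343551636, 0.07127109915018082, 0.036397743970155716)
```

View pics/w6c.png

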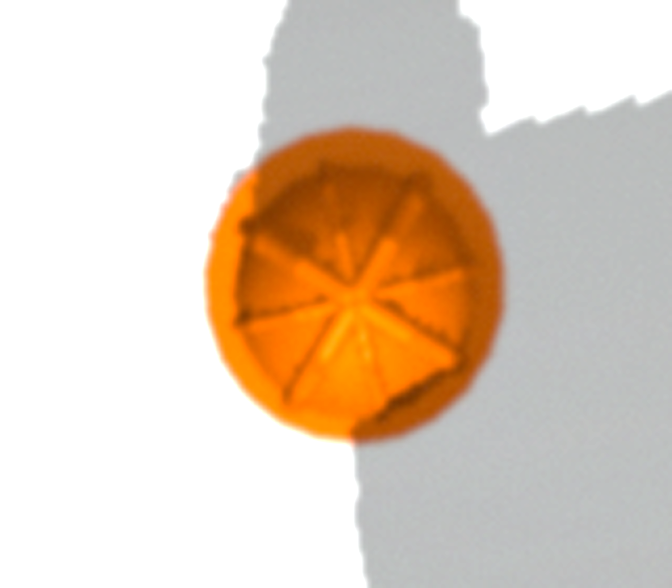

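```bash
python3 - <<'E'
from h import *
d=load('w6')
P=lambda x,y,z:plane(d,200+(x+.5)/4.2-.5,40+(y+.5)/4.2-.5,z)
print('apex',P(355,293,.068))
for a,b in [((285,400),(425,180)),((245,228),(458,358)),((325,165),(383,398)),((463,268),(238,320))]:
  for z in (.041,.0055):
    A,B=P(*a,z),P(*b,z); t=np.arctan2(*(B-A)[1::-1]); print(z,np.linalg.norm(A-B).round(4),((A+B)/2).round(4),'ang mod',((t+np.pi/4)%(np.pi/2)-np.pi/4).round(3))
rel((.626,.0711,.026))
E
```

```text
apex [0.62713557 0.07092751 0.068     ]
0.041 0.0552 [0.6265 0.0712 0.041 ] ang mod -0.748
0.0055 0.0615 [0.6256 0.0712 0.0055] ang mod -0.748
0.041 0.0541 [0.6263 0.0713 0.041 ] ang mod -0.688
0.0055 0.0602 [0.6253 0.0713 0.0055] ang mod -0.688
0.041 0.0502 [0.6282 0.0707 0.041 ] ang mod 0.096
0.0055 0.0558 [0.6274 0.0706 0.0055] ang mod 0.096
0.041 0.0505 [0.6264 0.072  0.041 ] ang mod 0.056
0.0055 0.0562 [0.6254 0.0721 0.0055] ang mod 0.056
t 10.42 p [0.5518 0.0851 0.2153] yaw -1.7322 tilt 0.0026 q [ 0.02 -0.1   1.79 -0.    1.45  1.75] F [-0.1 -0.1  0.8] op 0.0851
units tool xyz [ 0.08 -3.    7.58] rz units None
```

```bash
python3 - <<'E'
from h import *
d=load('w5')
print('front bottom',plane(d,175,97,0),plane(d,300,82,0),'ctrl panel lower',[plane(d,306,71,z) for z in (0,.05)])
# scene vs w5 triangulate panel corner lower-left (306,71) in w5 ; in scene approx (283,190)
t=load('top0')
def tri(a,ua,b,ub):
    e1,r1=ray(a,*ua);e2,r2=ray(b,*ub); A=np.stack([r1,-r2],1); s=np.linalg.lstsq(A,e2-e1,rcond=None)[0]; p,q=e1+s[0]*r1,e2+s[1]*r2; return (p+q)/2,np.linalg.norm(p-q)
print(tri(d,(302,70),t,(196,150))); print(tri(d,(303,16),t,(197,129)))
print(tri(d,(133,14),t,(145,128)))
E
```

```text
front bottom [0.70667232 0.16729842 0.        ] [0.69962645 0.02261882 0.        ] ctrl panel lower [array([0.70995618, 0.01431027, 0.        ]), array([0.7068183 , 0.01826684, 0.05      ])]
(array([0.70781709, 0.02247136, 0.04635248]), np.float64(0.002057694275877478))
(array([0.74937113, 0.01690141, 0.07160167]), np.float64(0.001447647069685448))
(array([ 0.82318569,  0.21477389, -0.11325238]), np.float64(0.02892698637303694))
```

```bash
python3 - <<'E'
from h import *
d=load('top0'); c=cv2.resize(d['pixels'][90:220,125:290],None,fx=4.5,fy=4.5,interpolation=cv2.INTER_CUBIC); cv2.imwrite('pics/tc2.png',c[:,:,::-1])
E
```

```text
(no output)
```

View pics/tc2.png

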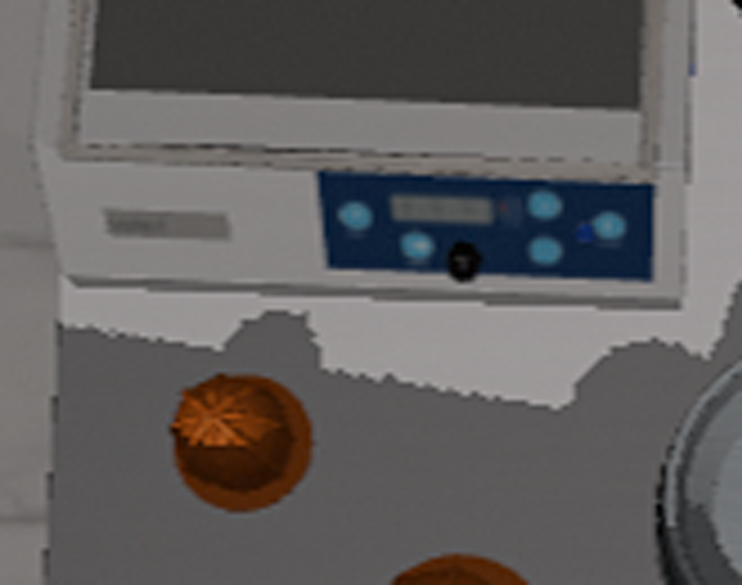

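Emit:
step_arm --increments "0.03 -1 0 0 0 0;0.03 -1 0 0 0 0;0.02 -1 0 0 0 0;0 0 1 0 0 0;0 0 1 0 0 0;0 0 1 0 0 0;0 0 1 0 0 0;0 0 0.5 0 0 0;0 0 0 0 0 0;0 0 0 0 0 0"

```text
t: 11.25
tool_pos: [0.6249, 0.0716, 0.1017]
tool_rot: [-2.036, 2.393, -0.0]
contact_force: [0.4, 0.4, 0.6]
opening: 0.0853
```

```bash
python3 - <<'E'
from h import *
rel((.6262,.0712,.011))
d=shot('wrist','w7')
E
```

```text
t 11.25 p [0.6249 0.0716 0.1017] yaw -1.7315 tilt 0.0002 q [-0.    0.17  1.71 -0.    1.26  1.73] F [0.4 0.4 0.6] op 0.0853
units tool xyz [ 0.01 -0.05  3.63] rz units None
```

View pics/w7.png

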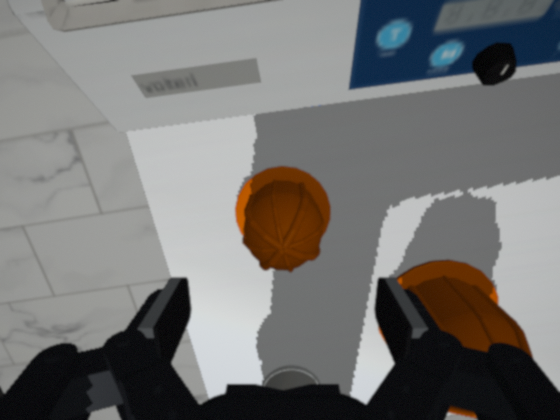

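Emit:
step_arm --increments "0 -0.05 0.8 0 0 0;0 0 0.8 0 0 0;0 0 0.8 0 0 0;0 0 0.8 0 0 0;0 0 0.4 0 0 0;0 0 0 0 0 0;0 0 0 0 0 0;0 0 0 0 0 0"

```text
t: 11.97
tool_pos: [0.6273, 0.0718, 0.0137]
tool_rot: [-2.035, 2.39, -0.004]
contact_force: [1.1, 0.4, 0.2]
opening: 0.0853
```

```bash
python3 - <<'E'
from h import *
rel((.6262,.0712,.011))
E
```

```text
t 11.97 p [0.6273 0.0718 0.0137] yaw -1.7309 tilt 0.0038 q [-0.    0.29  1.74 -0.    1.11  1.73] F [1.1 0.4 0.2] op 0.0853
units tool xyz [0.03 0.04 0.11] rz units None
```

Emit:
step_arm --increments "0 0 0 0 0 0;0 0 0 0 0 0;0 0 0 0 0 0;0 0 0 0 0 0;0 0 0 0 0 0;0 0 0 0 0 0" --fingers -1 --newtons 70

```text
t: 12.47
tool_pos: [0.627, 0.0718, 0.0133]
tool_rot: [-2.035, 2.39, -0.003]
contact_force: [-0.4, -0.8, 6.1]
opening: 0.0526
```

```bash
python3 - <<'E'
from h import *
rel((.6262,.0712,.011)); print(ctrl.get_obs()['wrist_torque'])
E
```

```text
t 12.47 p [0.627  0.0718 0.0133] yaw -1.7309 tilt 0.003 q [-0.    0.29  1.74 -0.    1.11  1.73] F [-0.4 -0.8  6.1] op 0.0526
units tool xyz [0.03 0.03 0.09] rz units None
[-0.06276845  0.12907769 -0.00870015]
```

Emit:
step_arm --increments "0 0 -1 0 0 0;0 0 -1 0 0 0;0 0 -1 0 0 0;0 0 -1 0 0 0;0 0 -1 0 0 0;0 0 -1 0 0 0;0 0 -1 0 0 0;0 0 -1 0 0 0;0 0 0 0 0 0"

```text
t: 13.22
tool_pos: [0.6283, 0.0719, 0.2179]
tool_rot: [-2.032, 2.386, -0.01]
contact_force: [0.5, -0.3, 0.0]
opening: 0.0527
```

Emit:
step_arm --increments "0.99 0 0 0 0 0;0.99 0 0 0 0 0;0.99 0 0 0 0 0;0.99 0 0 0 0 0;0.99 0 0 0 0 0;0.99 0 0 0 0 0;0.99 0 0 0 0 0;0.99 0 0 0 0 0;0.99 0 0 0 0 0;0.99 0 0 0 0 0;0.99 0 0 0 0 0;0.99 0 0 0 0 0"

```text
t: 14.22
tool_pos: [0.577, -0.2221, 0.2091]
tool_rot: [2.036, -2.391, -0.004]
contact_force: [0.8, 0.7, -1.3]
opening: 0.0524
```

Emit:
step_arm --increments "0.66 -0.08 0 0 0 -1;0 0 0 0 0 -1;0 0 0 0 0 -1;0 0 0 0 0 -1;0 0 0 0 0 -1;0 0 0 0 0 0;0 0 0 0 0 0;0 0 0 0 0 0"

```text
t: 14.88
tool_pos: [0.5771, -0.2377, 0.2102]
tool_rot: [2.563, -1.816, -0.002]
contact_force: [-0.0, 0.3, -1.9]
opening: 0.0524
```

```bash
python3 - <<'E'
from h import *
rel((.5792,-.238,.16),-1.227)
d=shot('wrist','w8')
im=d['pixels']
c=cv2.resize(im[100:300,180:380],None,fx=3,fy=3,interpolation=cv2.INTER_CUBIC); c=cv2.convertScaleAbs(c,alpha=1.5);cv2.imwrite('pics/w8c.png',c[:,:,::-1])
E
```

```text
t 14.88 p [ 0.5771 -0.2377  0.2102] yaw -1.233 tilt 0.0015 q [-0.51  0.07  1.64  0.    1.44  0.72] F [-0.   0.3 -1.9] op 0.0524
units tool xyz [ 0.04 -0.08  2.01] rz units -0.06
```

View pics/w8c.png

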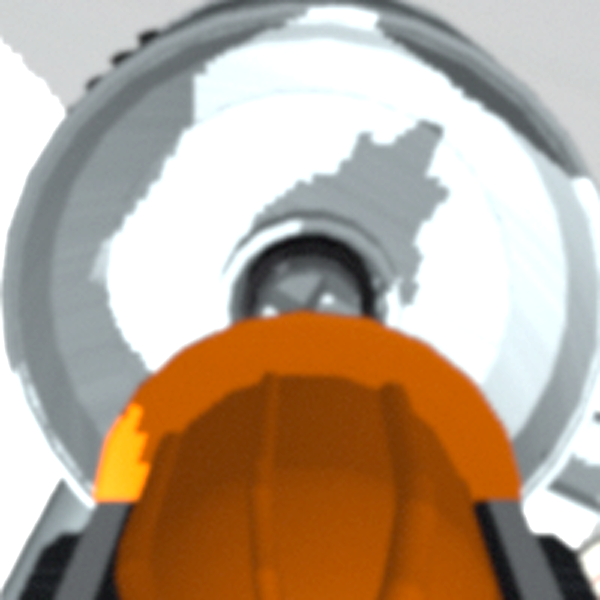

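```bash
python3 - <<'E'
from h import *
from scipy.optimize import least_squares
d=load('w8'); p=np.array([.5771,-.2377,.2102])
hsv=cv2.cvtColor(d['pixels'],cv2.COLOR_RGB2HSV); m=cv2.inRange(hsv,(0,150,50),(22,255,255))
pts=[]
for u in range(218,348,3):
    v=np.where(m[:,u])[0]; pts.append((u,v.min()-.5))
T=tooldown(-1.233)
for z in (.2102-.0133+.0055,.2102-.0133):
    W=np.array([plane(d,u,v,z)[:2] for u,v in pts]); W=W[2:-2]
    s=least_squares(lambda c:np.hypot(W[:,0]-c[0],W[:,1]-c[1])-.038,p[:2]); s3=least_squares(lambda c:np.hypot(W[:,0]-c[0],W[:,1]-c[1])-c[2],[*p[:2],.038])
    print(z,s.x,s3.x,abs(s.fun).max(),'tool off',(T.T@np.r_[s.x-p[:2],0])[:2])
# rib angle: bold right rib top/bottom
E
```

```text
0.2024 [ 0.57637786 -0.23831155] [ 0.57940097 -0.23726532  0.03514511] 0.0011910754929537262 tool off [0.00033767 0.000884  ]
0.1969 [ 0.57486403 -0.23884799] [ 0.57651568 -0.23827636  0.03644503] 0.0011168373283463456 tool off [0.00034209 0.00249006]
```

Emit:
step_arm --increments "0.03 -0.11 0.7 0 0 0;0 0 0.7 0 0 0;0 0 0.6 0 0 0;0 0 0 0 0 0;0 0 0 0 0 0;0 0 0 0 0 0;0 0 0 0 0 0"

```text
t: 15.52
tool_pos: [0.5811, -0.2382, 0.1629]
tool_rot: [-2.565, 1.814, -0.004]
contact_force: [0.3, -0.3, -1.1]
opening: 0.0527
```

```bash
python3 - <<'E'
from h import *
rel((.5798,-.2374,.135),-1.227)
E
```

```text
t 15.52 p [ 0.5811 -0.2382  0.1629] yaw -1.2312 tilt 0.0025 q [-0.51  0.11  1.67 -0.    1.36  0.72] F [ 0.3 -0.3 -1.1] op 0.0527
units tool xyz [-0.05  0.04  1.12] rz units -0.04
```

Emit:
step_arm --increments "-0.03 0.03 0.2 0 0 0;0 0 0.2 0 0 0;0 0 0 0 0 0;0 0 0 0 0 0;0 0 0 0 0 0;0 0 0 0 0 0"

```text
t: 16.02
tool_pos: [0.5795, -0.2374, 0.1515]
tool_rot: [-2.565, 1.814, -0.0]
contact_force: [-0.5, -0.2, -1.9]
opening: 0.0529
```

```bash
python3 - <<'E'
from h import *
rel((.5798,-.2374,.135),-1.227)
E
```

```text
t 16.02 p [ 0.5795 -0.2374  0.1515] yaw -1.231 tilt 0.0003 q [-0.51  0.12  1.68  0.    1.34  0.72] F [-0.5 -0.2 -1.9] op 0.0529
units tool xyz [ 0.01 -0.01  0.66] rz units -0.04
```

Emit:
step_arm --increments "0 0 0.15 0 0 0;0 0 0.15 0 0 0;0 0 0.15 0 0 0;0 0 0.1 0 0 0;0 0 0 0 0 0;0 0 0 0 0 0"

```text
t: 16.52
tool_pos: [0.5792, -0.2372, 0.137]
tool_rot: [2.565, -1.814, -0.001]
contact_force: [-0.1, 0.7, -2.7]
opening: 0.0523
```

```bash
python3 - <<'E'
from h import *
rel((.5798,-.2374,.115),-1.227); print(ctrl.get_obs()['wrist_torque'])
E
```

```text
t 16.52 p [ 0.5792 -0.2372  0.137 ] yaw -1.231 tilt 0.0009 q [-0.51  0.13  1.69 -0.    1.32  0.72] F [-0.1  0.7 -2.7] op 0.0523
units tool xyz [ 0.02 -0.02  0.88] rz units -0.04
[ 0.00145909 -0.01001178  0.03614437]
```

No lateral load so far. Continuing down through the mesh height.

Emit:
step_arm --increments "0 0 0.12 0 0 0;0 0 0.12 0 0 0;0 0 0.12 0 0 0;0 0 0 0 0 0;0 0 0 0 0 0"

```text
t: 16.93
tool_pos: [0.5792, -0.2372, 0.128]
tool_rot: [2.565, -1.814, -0.001]
contact_force: [0.4, -0.1, -0.9]
opening: 0.0527
```

```bash
python3 - <<'E'
from h import *
rel((.5798,-.2374,.115),-1.227); print(ctrl.get_obs()['wrist_torque'])
E
```

```text
t 16.93 p [ 0.5792 -0.2372  0.128 ] yaw -1.231 tilt 0.0008 q [-0.51  0.14  1.7   0.    1.31  0.72] F [ 0.4 -0.1 -0.9] op 0.0527
units tool xyz [ 0.02 -0.02  0.52] rz units -0.04
[-0.03466502 -0.01951366  0.01907737]
```

Emit:
step_arm --increments "0 0 0.12 0 0 0;0 0 0.12 0 0 0;0 0 0.12 0 0 0;0 0 0.12 0 0 0;0 0 0 0 0 0;0 0 0 0 0 0"

```text
t: 17.43
tool_pos: [0.5792, -0.2372, 0.1161]
tool_rot: [2.565, -1.814, -0.001]
contact_force: [-0.5, -0.1, -1.8]
opening: 0.0525
```

```bash
python3 - <<'E'
from h import *
rel((.5798,-.2374,.107),-1.227); print(ctrl.get_obs()['wrist_torque'])
E
```

```text
t 17.43 p [ 0.5792 -0.2372  0.1161] yaw -1.231 tilt 0.0007 q [-0.51  0.15  1.71 -0.    1.29  0.72] F [-0.5 -0.1 -1.8] op 0.0525
units tool xyz [ 0.02 -0.02  0.36] rz units -0.04
[0.02566843 0.01618325 0.00797878]
```

Now about 1 mm above home, free of load, so the splines are meshed. Next I press against the spring and watch the force.

Emit:
step_arm --increments "0 0 0.08 0 0 0;0 0 0 0 0 0;0 0 0 0 0 0;0 0 0 0 0 0"

```text
t: 17.77
tool_pos: [0.5797, -0.2375, 0.1153]
tool_rot: [-2.565, 1.814, -0.001]
contact_force: [-1.9, 0.5, 2.6]
opening: 0.0528
```

Emit:
step_arm --increments "0 0 0.08 0 0 0;0 0 0.08 0 0 0;0 0 0.08 0 0 0;0 0 0 0 0 0;0 0 0 0 0 0"

```text
t: 18.18
tool_pos: [0.5798, -0.2375, 0.1102]
tool_rot: [-2.565, 1.814, -0.001]
contact_force: [-3.4, 1.8, 8.0]
opening: 0.0524
```

Emit:
step_arm --increments "0 0 0.08 0 0 0;0 0 0.05 0 0 0;0 0 0 0 0 0;0 0 0 0 0 0"

```text
t: 18.52
tool_pos: [0.5798, -0.2375, 0.1075]
tool_rot: [-2.565, 1.814, -0.001]
contact_force: [-3.9, 2.1, 10.6]
opening: 0.0524
```

Emit:
step_arm --increments "0 0 0.06 0 0 0;0 0 0 0 0 0;0 0 0 0 0 0;0 0 0 0 0 0"

```text
t: 18.85
tool_pos: [0.58, -0.2375, 0.1071]
tool_rot: [-2.565, 1.814, -0.001]
contact_force: [-4.8, 3.3, 13.5]
opening: 0.0524
```

Emit:
step_arm --increments "0 0 0.06 0 0 0;0 0 0 0 0 0;0 0 0 0 0 0;0 0 0 0 0 0"

```text
t: 19.18
tool_pos: [0.5801, -0.2375, 0.107]
tool_rot: [-2.565, 1.814, -0.002]
contact_force: [-9.7, 4.9, 20.3]
opening: 0.0526
```

```bash
python3 - <<'E'
from h import *
rel((.5798,-.2374,.107),-1.227); print(ctrl.get_obs()['wrist_torque'])
shot('top','topF');shot('wrist','wF');shot('scene','sF')
c=load('topF')['pixels'][150:290,150:420]; c=cv2.resize(c,None,fx=2.96,fy=2.96,interpolation=cv2.INTER_CUBIC)
cv2.imwrite('pics/topFc.png',c[:,:,::-1])
c=load('sF')['pixels'][170:290,170:350]; c=cv2.resize(c,None,fx=4.4,fy=4.4,interpolation=cv2.INTER_CUBIC)
cv2.imwrite('pics/sFc.png',c[:,:,::-1])
E
```

```text
t 19.18 p [ 0.5801 -0.2375  0.107 ] yaw -1.2309 tilt 0.001 q [-0.51  0.16  1.71  0.    1.27  0.72] F [-9.7  4.9 20.3] op 0.0526
units tool xyz [-0.01  0.01 -0.  ] rz units -0.04
[ 0.96388604  1.68728173 -0.02294854]
```

View pics/topFc.png

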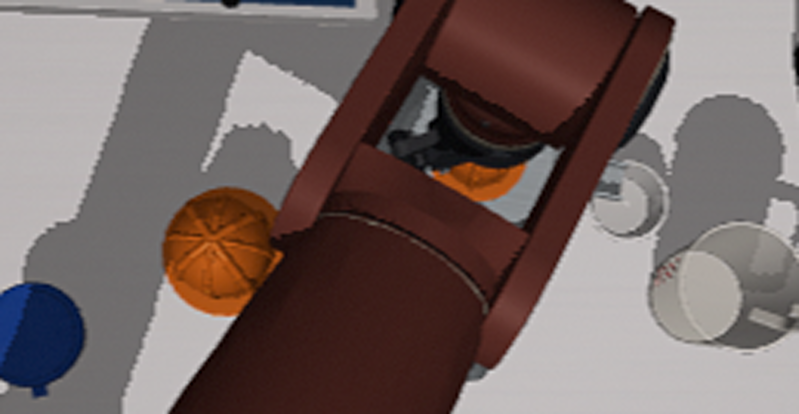

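View pics/sFc.png

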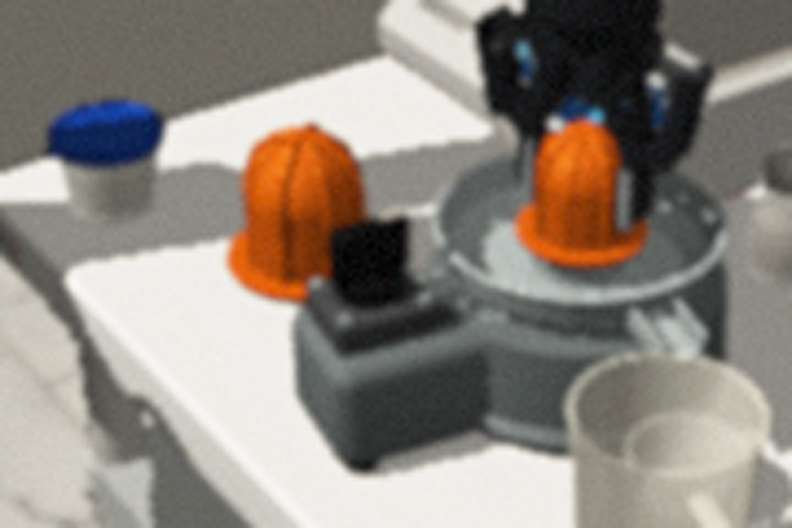

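View pics/wF.png

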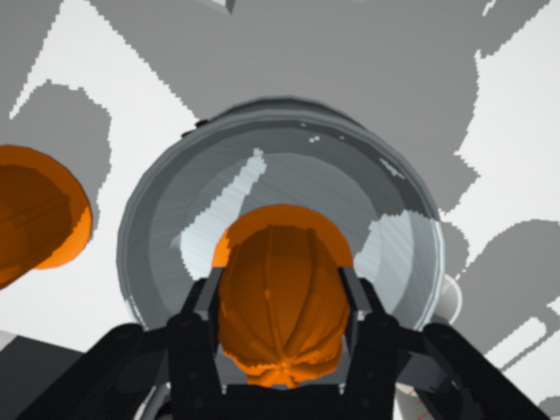

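```bash
python3 - <<'E'
from h import *
st(); print(ctrl.finish_job()); st()
E
```

```text
t 19.33 p [ 0.5801 -0.2375  0.107 ] yaw -1.2309 tilt 0.001 q [-0.51  0.16  1.71  0.    1.27  0.72] F [-8.9  5.2 20. ] op 0.0525
the job is handed in; nothing more can be done
None
the job is handed in; nothing more can be done
```

I handed the job in at 19.3 s, with the hand still gripping the reamer and pressing it down. The interface gave no verdict, so what follows rests on my own last checks.

- **Knob:** I turned it clockwise until the torque jumped to about 0.9 N m at the stop. The picture afterwards showed the wing in line with the nose, and the final scene view showed the same. I could not read the bolt's travel directly.
- **Reamer:** The smaller reamer went down past the spline tops with almost no force, so I take it as meshed. It met the spring about where a fitted reamer should, within 1 mm.
- **Press:** The hand stopped 8 mm below the reamer's resting height, and a further push only raised the force, to about 20 N downward. The spindle is therefore at its stop. The hand's tilt was 0.001 rad.
- **Sideways load:** About 10 N of sideways force built up on the hand while pressing, probably from the reamer sitting slightly off-centre. I left it, because the hand's position stayed within about 0.5 mm of target.
- **Surroundings:** In the final views the bowl, jug and cups were where they started, judged by eye.

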